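# Chock the setting lever and tighten the lock ring of a pressure adjuster

### The arm

A 7-joint arm with a two-finger parallel gripper is mounted at the origin on the work surface. World frame = base frame: x ahead of the robot, y to its left, z up, the work surface at z = 0. Lengths are in m, angles in rad, forces in N, time in s.
With the tool pointing down it reaches from about 0.4 to 0.875 m from the base axis. Payload 19.3 kg.
Tool frame: the origin (TCP) lies on the centre line of the jaws, within the pads' length; the fingertips stand 8 mm ahead of it and the grasp point (between the pads) lies 11 mm behind it (bot.tip_extent is the distance from the TCP to the fingertips, in m); x points along the fingers, y is the direction in which the jaws open and shut, and the axes are right-handed (so a half turn about x gives the same grasp; the last joint's range is limited). The gripper opens to 85 mm and grips with 20 to 120 N. Pads are 22 mm wide; open, the fingers measure 114 mm over their backs; the gripper's body (76 mm by 85 mm) begins 54 mm behind the grasp point. The pads swing forward as they close: fully open they stand 13 mm farther back than shut.
Start: joints at [1.22, 0.521, -0.036, 1.599, 0.021, 1.021, -0.113], TCP at [0.173, -0.601, 0.239] pointing down, gripper open.
Joint ranges: [-2.91, 2.91], [-0.3, 2.13], [-1.5, 1.42], [0.17, 2.43], [-1.26, 4.41], [0.16, 1.93], [-2.52, 2.52]. Speed limits (rad/s): [1.89, 1.89, 2.39, 2.39, 3.01, 3.01, 3.01].

### API

Orientations are given as [roll, pitch, yaw] about the fixed x, y, z axes, in that order (R = Rz(yaw) Ry(pitch) Rx(roll)).
In Python, from workcell import sensors, imaging, order, bot gives the robot as it stands.
- The arm moves only by the tool arm_command, never from a script. Its argument "commands" is a list of rows, each an object of numbers: "dx", "dy", "dz": the shift along the tool's x, y, z in cm; "twist": the turn about the tool's x in rad. A call has 1 to 12 rows; each row is the pose to reach, as a shift and turn from the pose measured when the call began, along the tool's axes at that moment; what a row does not reach only later rows make up. A row lasts 1/12 s, in which the tool goes at most 41.7 mm and 7.16 degrees, less where a joint would pass 70% of its speed; a pose out of reach is approached as far as the arm can. A call with a gripper value outside its range is refused whole. "grip" is the closure, from -1 (fully open) to 1 (shut), set as the call begins (left out, the last holds). The fingers move at their own pace and stop on an object; "squeeze" is the grip in N (left out, the last holds). Time passes only in rows, so rows that repeat a pose let the fingers close. It gives the time, the measured TCP pose, the force and the opening at its end, in the units of the state.
- sensors.observe(): the state, without advancing time (a new reading comes with each control period).
- imaging.grab_frame(name): name is "side" or "top"; returns the picture (384x512x3 uint8, red, green, blue); there is no depth.
- imaging.camera_info(name): a dict with "fx", "fy", "cx", "cy" (pixels), "origin" and "attitude" of the camera in the world. Camera axes: x right, y down, z forward; pixel columns grow to the right and rows downward; lengths in m; the calibration is good to about 2 mm. A picture is of the moment at which its call begins. camera_info takes no time and is no camera call.
- order.job_done(): hands the job in, once; it reports no verdict.
The state is a dict: "clock": time; "qpos": joint angles; "qd": joint speeds; "joint_efforts": joint torques, N m; "position": TCP position; "tool_rot": TCP orientation; "force": force on the tool from outside, world axes, zero at the start; "moment": the same for the moment, N m; "grip_width": finger opening in m.
Only numpy, scipy, OpenCV 4.12 (cv2) and the standard library are available. Lean on these libraries where they do the work, as an engineer would, in place of code of your own. Each camera call takes 0.05 s, during which the arm holds its last target.

### The job

Lock the bottling rig's pressure adjuster without losing its setting: take the wooden chock from its stand and set it thin end down, gently, into the gap between the red setting lever and the grey post so that it holds the lever against turning, and let go of it. Then turn the knurled lock ring clockwise (seen from above) until it bottoms on its gasket and is snug, about 0.8 newton metres and certainly not over 1.1; the lever must not shift by more than a few millimetres at any time. Leave the chock standing in the gap and do not disturb the bottle, jug and jar.

Things in the scene. Friction and masses are not known exactly. Their poses are not given: they have to be found in the camera images.
- housing: Fixed adjuster: round body 48 mm across on an aluminium plate 190 x 100 x 12 mm on the work surface. Origin: on the vertical turning axis of barrel and ring, under the plate; x points along the lever, z up. The plate runs from x = -60 to +130 mm. The space beside the ring is clear, from the body's top (42 mm up) to the lever (84 mm up).
- ring_center (a point): Centre of the knurled aluminium lock ring on the barrel, 56 mm across, 24 mm tall (50 to 74 mm up), on the turning axis, 62 mm up; x turns with the ring, opposite its red mark. The lever crosses above it on one side: grasp from above, fingers either side of the lever's line. It meets its gasket after 0.35 to 0.85 rad of clockwise turning; where differs each time and must be felt.
- barrel: The barrel with its red setting lever: hub 32 mm across over the ring (84 to 98 mm up) and bar 10 mm wide, 12 mm tall (84 to 96 mm up), reaching 108 mm from the axis. Origin on the axis at work surface level, x along the bar, z up. It resists turning by only 0.15 N m; the ring drags on it with 0.25 N m and, once on the gasket, with all its torque, which climbs about 0.1 N m per 0.01 rad.
- lever_end (a point): Point on the middle of the lever bar's top face, 88 mm out from the axis, 96 mm up; x along the bar. The bar's side faces are 5 mm to either side.
- post_top (a point): Middle of the top face of the fixed grey post, 96 mm up, on the clockwise side of the lever. The post is 36 mm long along the housing's x and 12 mm thick, so its face towards the lever is 6 mm from here, along +y of the housing. The gap between post and lever is 8.5 to 13.5 mm wide, open below down to 20 mm above the work surface.
- chock: Loose wooden wedge, 72 mm tall, 60 g, green band, upright in its stand. Origin: middle of its thin lower end, z up. 26 mm wide along its x, faces parallel (grasp these near the top). Thickness along its y: 4 mm at the lower end, evenly to 19 mm at 56 mm up, 19 mm above. In the gap, y across, it wedges with its end 17 to 36 mm below the lever's top; a push over a few newtons shifts the lever.
- holder: Fixed black stand 44 x 30 mm, 35 mm tall, with a slot in which the chock stands loosely, its lower end 8 mm above the work surface; lift the chock straight up. Origin under its middle; x and y as the chock's.
- bottle: Bystander: amber bottle, 64 mm across, 170 mm tall; origin under its middle.
- jug: Bystander: steel cup, 80 mm across, 90 mm tall; origin under its middle.
- jar: Bystander: glass jar, 60 mm across, 70 mm tall; origin under its middle.
Not all that is in view belongs to the job. Several things have the shape of the housing; the one meant has the colours described above.

How it is judged:
On the way, in this order (a step that is already met when the one before it is completed fails the run):
1. the chock stands thin end down in the gap between lever and post, its lower end at least 11 mm below their tops, let go (horizontal distance between chock and post_top below 0.021 m and horizontal distance between chock and lever_end below 0.021 m and height (world z) of chock below 0.085 m and angle between chock's own z axis and vertical below 0.25 rad and contact force between the fingers and chock below 0.1 N), for 0.2 s.
2. the ring has been turned up to its gasket and is snug: the lever bears on the chock with more than 4 N (about 0.5 N m on the ring), the fingers not touching the chock (angle between the x axis of ring_center and the x axis of barrel, either way round above 0.74 rad and contact force between chock and barrel above 4 N and contact force between the fingers and chock below 0.1 N), for 0.2 s.
At the end, for the whole second after the job is handed in: The ring is still turned up (its x over 0.74 rad from the lever's x), the lever's end is within 5 mm of its start, and the chock stands at rest in the gap, thin end at least 11 mm below the lever's top, tilted less than 0.25 rad, within 21 mm of lever_end and post_top (angle between the x axis of ring_center and the x axis of barrel, either way round above 0.74 rad and distance of lever_end from where it was at the start of the episode below 0.005 m and horizontal distance between chock and post_top below 0.021 m and horizontal distance between chock and lever_end below 0.021 m and height (world z) of chock below 0.085 m and angle between chock's own z axis and vertical below 0.25 rad and linear speed of chock below 0.02 m/s); the robot touches nothing.
It fails at once if the lever's end shifted by more than 5 mm: the setting is lost (distance of lever_end from where it was at the start of the episode above 0.005 m).
It fails at once if overtightened or jammed: lever and chock press on each other with more than 13 N (about 1.25 N m on the ring) (contact force between chock and barrel above 13 N).
It fails at once if the bottle, jug or jar moved by more than 20 mm or knocked over (distance of any of bottle, jug, jar from where it was at the start of the episode above 0.02 m or angle between any of bottle, jug, jar's own z axis and vertical above 0.3 rad).
It also fails if it takes over 72 s, if anything falls off the work surface, if the arm or the gripper's body presses on something with over 40 N, if the wrist force passes 120 N, or if a joint passes its speed limit or range.

## Working session

There is one attempt and no reset: what is moved stays moved. The work goes in short steps, Python scripts to look and compute and a tool call to move; the robot and the scene stay as the last step left them, time stands still between calls to the robot, and variables do not carry over. Pictures are saved under pics/ and viewed, and the job is handed in when it is done.

Besides the shell and the picture viewer there is one more tool, called after "Emit:" in YAML: its name, and indented under it one key for each argument. arm_command: Moves the arm, as the interface text tells. Its arguments: {"type":"object","properties":{"commands":{"type":"array"},"grip":{"type":"number"},"squeeze":{"type":"number"}},"required":["commands"]}

```bash
ls; mkdir -p pics; python3 - <<'E'
from workcell import sensors, imaging, order, bot
import cv2
s=sensors.observe();print(s)
for n in("side","top"):
    print(n,imaging.camera_info(n))
    f=imaging.grab_frame(n);cv2.imwrite(f"pics/{n}0.png",f[:,:,::-1])
print(bot.tip_extent)
E
```

```text
pics
{'clock': 0.0, 'qpos': array([ 1.21980065,  0.52205203, -0.03635581,  1.60001792,  0.02117767,
        1.02109699, -0.11278925]), 'qd': array([-4.02513636e-04, -1.07811010e-03,  1.79116822e-04, -3.16503650e-04,
        1.66643840e-03, -2.42875353e-03,  9.60512856e-05]), 'joint_efforts': array([-9.09132923e-04, -9.27109051e+01,  1.97985917e+00, -3.69927156e+01,
        1.79225137e-02,  8.22554401e-03, -1.16330054e-05]), 'position': array([ 0.17309165, -0.60019903,  0.23869816]), 'tool_rot': array([-1.52686089,  1.56960582,  1.89554136]), 'force': array([-0.32264931, -0.23809236,  0.95725311]), 'moment': array([ 0.05546654, -0.01196607,  0.00203587]), 'grip_width': 0.08541653943364927}
side {'fx': 420.85512560949917, 'fy': 420.85512560949917, 'cx': 256.3940136232695, 'cy': 185.8701680809871, 'origin': array([ 0.44458796, -0.67227462,  0.78582022]), 'attitude': array([-2.3425508 ,  0.00480262, -0.14083369])}
top {'fx': 398.86271227342877, 'fy': 398.86271227342877, 'cx': 268.2532903141881, 'cy': 190.69968429725765, 'origin': array([ 0.32050466, -0.00681403,  1.07849775]), 'attitude': array([-2.91169012e+00, -2.58529873e-03, -1.43806793e+00])}
0.008
```

View pics/side0.png

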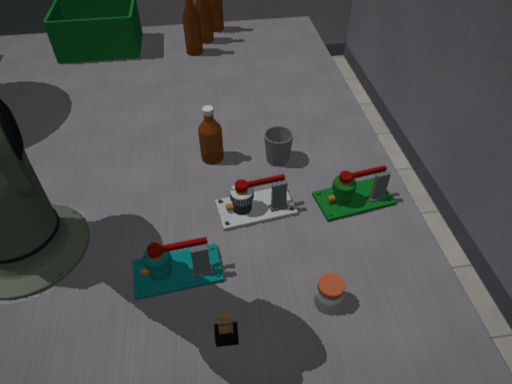

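View pics/top0.png

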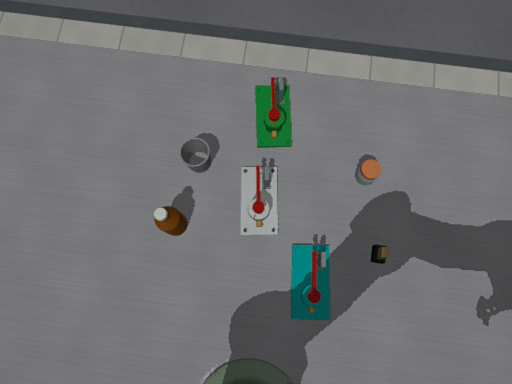

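The aluminium housing is the middle one (top view about 258,205). The chock in its black stand is at about (380,254), and the jar, jug and bottle are all visible. Next I'll enlarge these areas.

```bash
python3 - <<'E'
import cv2
def c(n,x,y,w,h,k,o):
    f=cv2.imread(f"pics/{n}0.png")[y:y+h,x:x+w]
    cv2.imwrite(f"pics/{o}.png",cv2.convertScaleAbs(cv2.resize(f,None,fx=k,fy=k,interpolation=cv2.INTER_CUBIC),alpha=1.6))
c("top",225,155,80,90,6.5,"c1")
c("top",355,230,50,45,12,"c2")
c("side",205,165,110,70,7,"c3")
c("side",195,295,60,60,9,"c4")
E
```

```text
(no output)
```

View pics/c1.png

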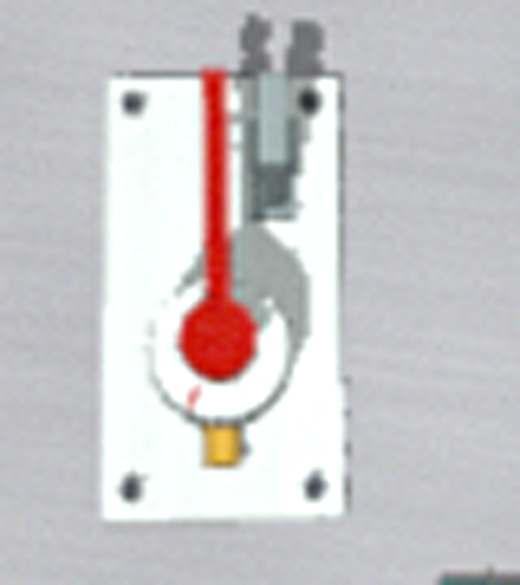

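View pics/c2.png

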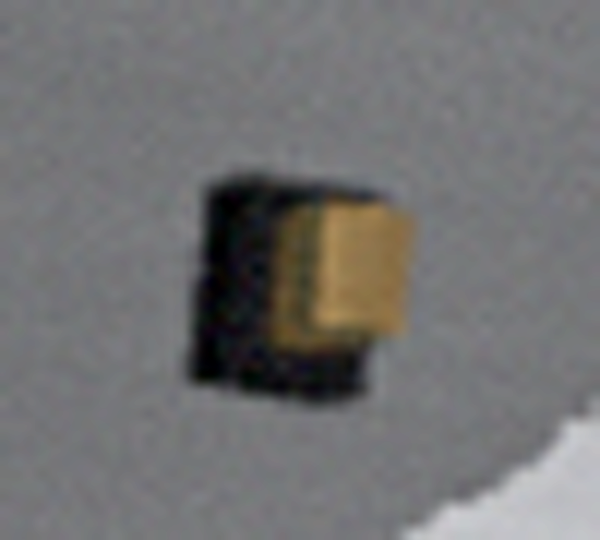

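View pics/c3.png

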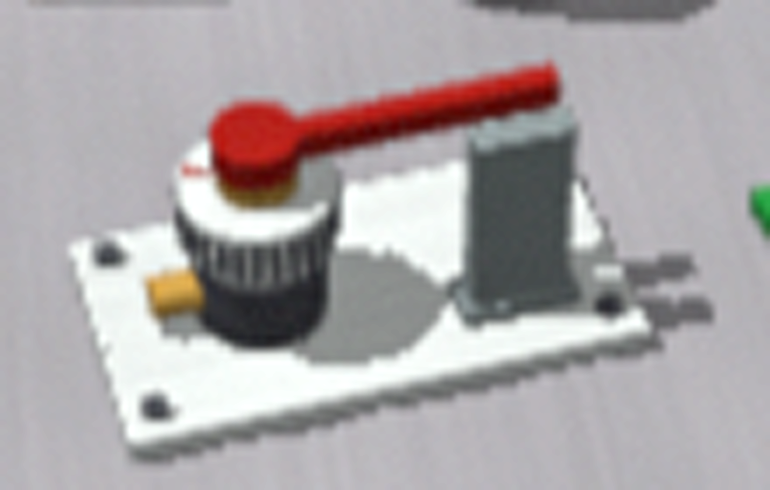

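View pics/c4.png

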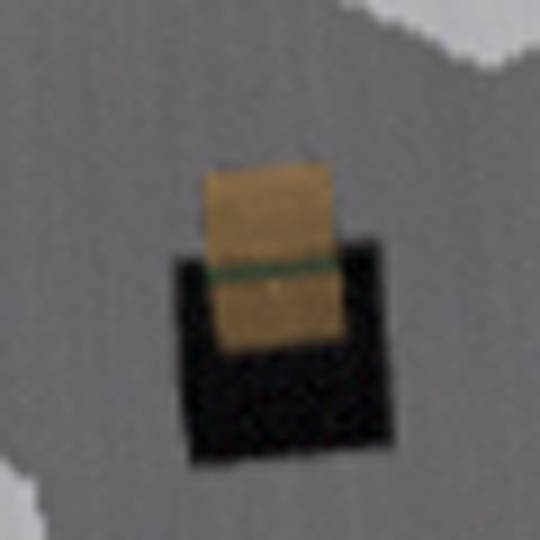

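```bash
cat > h.py <<'E'
import numpy as np, cv2
from scipy.spatial.transform import Rotation as R
from scipy.optimize import least_squares
from workcell import sensors, imaging, order, bot
def proj(n,P):
    i=imaging.camera_info(n);A=R.from_euler('xyz',i['attitude']).as_matrix()
    p=(np.atleast_2d(P)-i['origin'])@A
    return np.c_[i['fx']*p[:,0]/p[:,2]+i['cx'],i['fy']*p[:,1]/p[:,2]+i['cy']]
def ray(n,uv,z):
    i=imaging.camera_info(n);A=R.from_euler('xyz',i['attitude']).as_matrix()
    d=A@np.array([(uv[0]-i['cx'])/i['fx'],(uv[1]-i['cy'])/i['fy'],1]);o=np.array(i['origin'])
    return o+d*(z-o[2])/d[2]
def crop(o,k,pts): return [(o[0]+(a+.5)/k-.5,o[1]+(b+.5)/k-.5) for a,b in pts]
E
python3 - <<'E'
from h import *
t=crop((225,155),6.5,[(105,75),(343,75),(343,517),(103,520),(214,69),(218,340),(258,72),(292,72),(292,164),(258,164),(194,398)])
z=[.012]*4+[.096,.098]+[.096]*4+[.074]
for a,b in zip(t,z): print('top',np.round(ray('top',a,b)*1000,1))
s=crop((205,165),7,[(72,243),(650,325),(131,435),(552,72),(254,130),(468,130),(572,120),(180,172)])
for a,b in zip(s,[.012,.012,.012,.096,.098,.096,.096,.074]): print('side',np.round(ray('side',a,b)*1000,1))
t=crop((355,230),12,[(325,202),(415,207),(402,332),(315,325)])
for a in t: print('ctop',np.round(ray('top',a,.08)*1000,1))
s=crop((195,295),9,[(206,172),(328,163)])
for a in s: print('cside top far/near?',np.round(ray('side',a,.08)*1000,1))
t=crop((355,230),12,[(213,180),(190,380),(363,398)])
for a in t: print('holder top',np.round(ray('top',a,.0)*1000,1))
s=crop((195,295),9,[(192,465),(395,447),(178,257),(378,240)])
for a,zz in zip(s,[0,0,.035,.035]): print('holder side',np.round(ray('side',a,zz)*1000,1))
E
```

```text
top [627.8 108.8  12. ]
top [641.4   7.7  12. ]
top [453.2 -16.5  12. ]
top [438.8  81.4  12. ]
top [611.8  57.4  96. ]
top [503.7  40.7  98. ]
top [612.9  40.   96. ]
top [614.7  26.7  96. ]
top [577.4  21.7  96. ]
top [575.6  34.9  96. ]
top [484.  48.  74.]
side [440.7  82.4  12. ]
side [640.8  12.2  12. ]
side [454.2 -11.9  12. ]
side [610.7  58.4  96. ]
side [505.6  42.5  98. ]
side [577.3  34.1  96. ]
side [613.   33.8  96. ]
side [480.1  50.4  74. ]
ctop [ 448.8 -277.3   80. ]
ctop [ 450.3 -295.9   80. ]
ctop [ 424.3 -294.8   80. ]
ctop [ 423.3 -276.9   80. ]
cside top far/near? [ 425.2 -276.    80. ]
cside top far/near? [ 450.  -277.5   80. ]
holder top [ 460.7 -273.7    0. ]
holder top [ 415.8 -271.8    0. ]
holder top [ 416.9 -310.3    0. ]
holder side [ 414.9 -299.1    0. ]
holder side [ 458.4 -301.3    0. ]
holder side [ 416.6 -269.6   35. ]
holder side [ 459.2 -271.8   35. ]
```

```bash
cat >> h.py <<'E'
def plan(p,yaw):
    s=sensors.observe();M=R.from_euler('xyz',s['tool_rot']).as_matrix()
    d=M.T@(np.array(p)-s['position'])*100
    jy=np.arctan2(M[1,1],M[0,1])
    tw=-(yaw-jy); tw=(tw+np.pi/2)%np.pi-np.pi/2   # twist about down
    print('t',round(s['clock'],2),'jawyaw',round(jy,3),'toolx',M[:,0].round(4),'q7',s['qpos'][6].round(2))
    print('dx,dy,dz cm',d.round(2),'twist',round(tw,3),'alt',round(tw-np.sign(tw)*np.pi,3),'rows>=',round(max(np.linalg.norm(d)/4.17,abs(tw)/.125),1))
E
python3 -c "
from h import *
plan([.4367,-.2862,.14],-.045)
plan([.5932,.0431,.16],.143)
plan([.5047,.0413,.16],.143+1.571+.5)"
```

```text
t 0.1 jawyaw -1.29 toolx [-4.e-04  1.e-03 -1.e+00] q7 -0.11
dx,dy,dz cm [  9.9  -22.86 -34.03] twist -1.245 alt 1.897 rows>= 10.1
t 0.1 jawyaw -1.29 toolx [-4.e-04  1.e-03 -1.e+00] q7 -0.11
dx,dy,dz cm [  7.93 -50.16 -58.2 ] twist -1.433 alt 1.709 rows>= 18.5
t 0.1 jawyaw -1.29 toolx [-4.e-04  1.e-03 -1.e+00] q7 -0.11
dx,dy,dz cm [  7.93 -52.44 -49.64] twist -0.362 alt 2.779 rows>= 17.4
```

Emit:
arm_command:
  commands:
    - {"dx": 2,"dy": -4,"dz": -4,"twist": -0.12}
    - {"dx": 3,"dy": -6,"dz": -7,"twist": -0.24}
    - {"dx": 4,"dy": -8,"dz": -10,"twist": -0.36}
    - {"dx": 5,"dy": -10,"dz": -13,"twist": -0.48}
    - {"dx": 6,"dy": -12,"dz": -16,"twist": -0.6}
    - {"dx": 7,"dy": -14,"dz": -19,"twist": -0.72}
    - {"dx": 8,"dy": -16,"dz": -22,"twist": -0.84}
    - {"dx": 9,"dy": -18,"dz": -25,"twist": -0.96}
    - {"dx": 9.9,"dy": -20,"dz": -28,"twist": -1.08}
    - {"dx": 9.9,"dy": -22,"dz": -31,"twist": -1.2}
    - {"dx": 9.9,"dy": -22.9,"dz": -34,"twist": -1.245}
    - {"dx": 9.9,"dy": -22.9,"dz": -34,"twist": -1.245}

```text
clock: 1.1
position: [0.441, -0.2813, 0.14]
tool_rot: [2.512, 1.567, 0.906]
force: [-0.9, 0.7, 0.3]
grip_width: 0.0853
```

```bash
python3 -c "
from h import *
s=sensors.observe();print(s['position'],s['qpos'].round(2),s['force'].round(2),s['moment'].round(3))
plan([.4367,-.2862,.061],-.045)
for n in('side','top'): cv2.imwrite(f'pics/{n}1.png',imaging.grab_frame(n)[:,:,::-1])
"
```

```text
[ 0.44099724 -0.28131215  0.14000817] [ 0.75  0.52 -0.4   1.94  0.29  0.73  0.16] [-0.88  0.71  0.35] [ 0.061 -0.012 -0.023]
t 1.1 jawyaw -0.035 toolx [ 0.0023  0.003  -1.    ] q7 0.16
dx,dy,dz cm [ 7.9  -0.43  0.53] twist 0.01 alt -3.132 rows>= 1.9
```

View pics/side1.png

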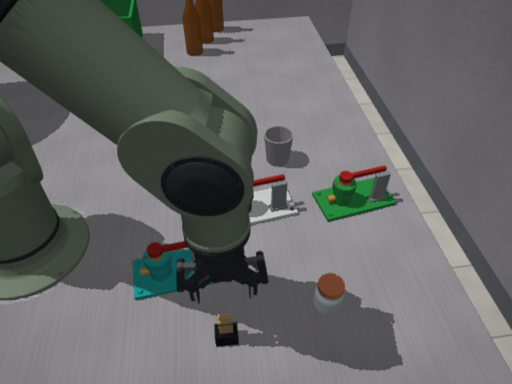

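The gripper is over the chock (side view about 226,330). I'll correct by 5 mm and lower.

Emit:
arm_command:
  commands:
    - {"dx": 1,"dy": -0.4,"dz": 0.5,"twist": 0.01}
    - {"dx": 2,"dy": -0.4,"dz": 0.5,"twist": 0.01}
    - {"dx": 3.5,"dy": -0.4,"dz": 0.5,"twist": 0.01}
    - {"dx": 5,"dy": -0.4,"dz": 0.5,"twist": 0.01}
    - {"dx": 5,"dy": -0.4,"dz": 0.5,"twist": 0.01}
    - {"dx": 5,"dy": -0.4,"dz": 0.5,"twist": 0.01}

```text
clock: 1.7
position: [0.4315, -0.29, 0.0887]
tool_rot: [-2.291, 1.567, 2.367]
force: [0.1, 0.6, -0.5]
grip_width: 0.0854
```

```bash
python3 -c "
from h import *
s=sensors.observe();print(s['position'],s['force'].round(2))
plan([.4367,-.2862,.061],-.045)
for n in('side','top'): cv2.imwrite(f'pics/{n}2.png',imaging.grab_frame(n)[:,:,::-1])
f=cv2.imread('pics/side2.png')[240:370,150:300];cv2.imwrite('pics/c5.png',cv2.resize(f,None,fx=4,fy=4,interpolation=2))
"
```

```text
[ 0.43154882 -0.28995001  0.0887444 ] [ 0.13  0.62 -0.47]
t 1.7 jawyaw -0.054 toolx [-0.0026  0.0025 -1.    ] q7 0.12
dx,dy,dz cm [ 2.77  0.5  -0.4 ] twist -0.009 alt 3.132 rows>= 0.7
```

View pics/c5.png

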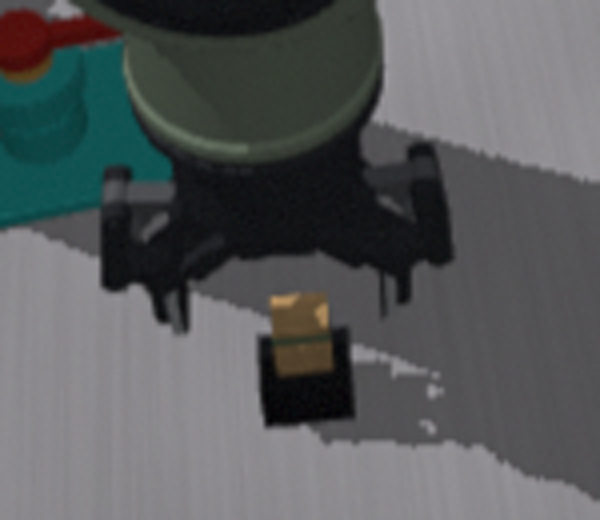

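Emit:
arm_command:
  commands:
    - {"dx": 0.5,"dy": 0.3,"dz": -0.2,"twist": 0}
    - {"dx": 1,"dy": 0.5,"dz": -0.4,"twist": 0}
    - {"dx": 1,"dy": 0.5,"dz": -0.4,"twist": 0}
    - {"dx": 1,"dy": 0.5,"dz": -0.4,"twist": 0}
    - {"dx": 1,"dy": 0.5,"dz": -0.4,"twist": 0}
    - {"dx": 1,"dy": 0.5,"dz": -0.4,"twist": 0}

```text
clock: 2.3
position: [0.4377, -0.2865, 0.0801]
tool_rot: [-2.757, 1.57, 1.901]
force: [-0.4, 0.8, -0.3]
grip_width: 0.0856
```

```bash
python3 -c "
from h import *
s=sensors.observe();print(s['position'],s['qd'].round(3))
plan([.4367,-.2862,.061],-.045)
imaging.grab_frame('top')
plan([.4367,-.2862,.061],-.045)
"
```

```text
[ 0.43771884 -0.2864656   0.08012806] [ 0.001 -0.001  0.001  0.002  0.     0.    -0.001]
t 2.3 jawyaw -0.054 toolx [-4.0e-04  1.2e-03 -1.0e+00] q7 0.1
dx,dy,dz cm [ 1.91 -0.1  -0.02] twist -0.009 alt 3.133 rows>= 0.5
t 2.35 jawyaw -0.054 toolx [-3.0e-04  1.2e-03 -1.0e+00] q7 0.1
dx,dy,dz cm [ 1.91 -0.1  -0.02] twist -0.009 alt 3.133 rows>= 0.5
```

Emit:
arm_command:
  commands:
    - {"dx": 0.6,"dy": -0.1,"dz": 0,"twist": -0.01}
    - {"dx": 1.2,"dy": -0.1,"dz": 0,"twist": -0.01}
    - {"dx": 1.8,"dy": -0.1,"dz": 0,"twist": -0.01}
    - {"dx": 1.8,"dy": -0.1,"dz": 0,"twist": -0.01}
    - {"dx": 1.8,"dy": -0.1,"dz": 0,"twist": -0.01}

```text
clock: 2.77
position: [0.4365, -0.2862, 0.0616]
tool_rot: [-2.486, 1.569, 2.182]
force: [-0.1, -1.2, -1.2]
grip_width: 0.0852
```

Emit:
arm_command:
  commands:
    - {"dx": 0}
    - {"dx": 0}
    - {"dx": 0}
    - {"dx": 0}
    - {"dx": 0}
    - {"dx": 0}
  grip: 0.0
  squeeze: 25

```text
validation failed for argument at $.co...
```

```bash
python3 -c "
from h import *
s=sensors.observe();print(s['position'],s['force'].round(2),s['grip_width'])
plan([.4367,-.2862,.061],-.045)
for n in('side','top'): cv2.imwrite(f'pics/{n}3.png',imaging.grab_frame(n)[:,:,::-1])
f=cv2.imread('pics/side3.png')[240:370,150:300];cv2.imwrite('pics/c6.png',cv2.resize(f,None,fx=5,fy=4.5,interpolation=2))
"
```

```text
[ 0.43646907 -0.28617864  0.06156616] [-0.12 -1.21 -1.17] 0.08516458127717029
t 2.77 jawyaw -0.044 toolx [-0.0012  0.0018 -1.    ] q7 0.09
dx,dy,dz cm [0.06 0.02 0.  ] twist 0.001 alt -3.14 rows>= 0.0
```

View pics/c6.png

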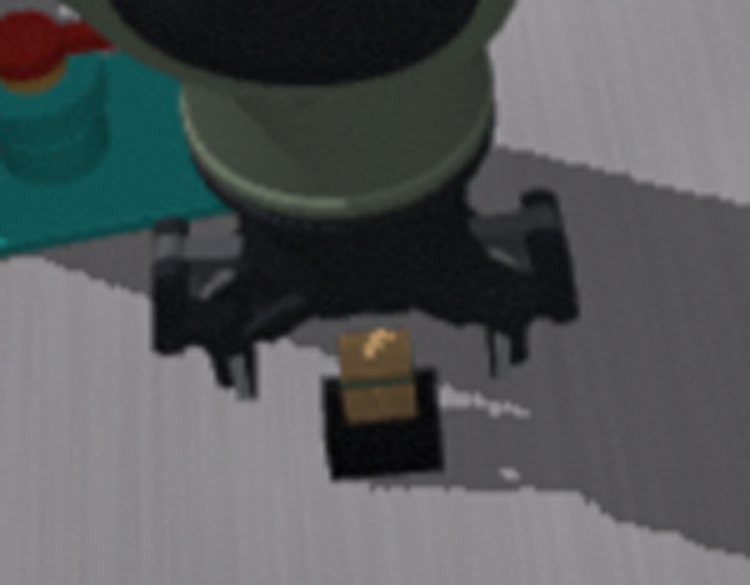

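The jaws are centred around the chock. The second call was refused, so I'll close with complete rows.

Emit:
arm_command:
  commands:
    - {"dx": 0,"dy": 0,"dz": 0,"twist": 0}
    - {"dx": 0,"dy": 0,"dz": 0,"twist": 0}
    - {"dx": 0,"dy": 0,"dz": 0,"twist": 0}
    - {"dx": 0,"dy": 0,"dz": 0,"twist": 0}
    - {"dx": 0,"dy": 0,"dz": 0,"twist": 0}
    - {"dx": 0,"dy": 0,"dz": 0,"twist": 0}
    - {"dx": 0,"dy": 0,"dz": 0,"twist": 0}
    - {"dx": 0,"dy": 0,"dz": 0,"twist": 0}
  grip: 1
  squeeze: 25

```text
clock: 3.53
position: [0.4367, -0.2864, 0.0622]
tool_rot: [-2.726, 1.57, 1.942]
force: [-2.2, 1.1, 4.3]
grip_width: 0.0255
```

```bash
python3 -c "
from h import *
s=sensors.observe();print(s['position'],s['force'].round(2),s['grip_width'])
for n in('side','top'): cv2.imwrite(f'pics/{n}4.png',imaging.grab_frame(n)[:,:,::-1])
f=cv2.imread('pics/side4.png')[240:370,150:300];cv2.imwrite('pics/c7.png',cv2.resize(f,None,fx=5,fy=4.5,interpolation=2))
"
```

```text
[ 0.43673626 -0.2864036   0.06220715] [-2.21  1.05  4.28] 0.025529259970885673
```

View pics/c7.png

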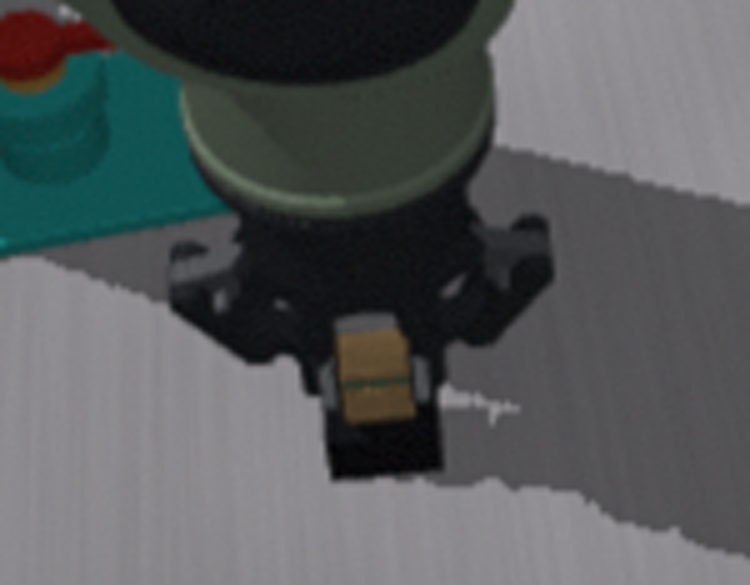

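Emit:
arm_command:
  commands:
    - {"dx": -0.7,"dy": 0,"dz": 0,"twist": 0}
    - {"dx": -1.5,"dy": 0,"dz": 0,"twist": 0}
    - {"dx": -3,"dy": 0,"dz": 0,"twist": 0}
    - {"dx": -5,"dy": 0,"dz": 0,"twist": 0}
    - {"dx": -7.5,"dy": 0,"dz": 0,"twist": 0}
    - {"dx": -10,"dy": 0,"dz": 0,"twist": 0}
    - {"dx": -12,"dy": 0,"dz": 0,"twist": 0}
    - {"dx": -13,"dy": 0,"dz": 0,"twist": 0}
    - {"dx": -13,"dy": 0,"dz": 0,"twist": 0}
    - {"dx": -13,"dy": 0,"dz": 0,"twist": 0}
    - {"dx": -13,"dy": 0,"dz": 0,"twist": 0}

```text
clock: 4.55
position: [0.4363, -0.2864, 0.1913]
tool_rot: [-2.38, 1.568, 2.288]
force: [0.5, -0.5, -0.3]
grip_width: 0.0253
```

```bash
python3 -c "
from h import *
s=sensors.observe();print(s['position'],s['force'].round(2),s['grip_width'])
plan([.5932,.0431,.19],.143)
for n in('side','top'): cv2.imwrite(f'pics/{n}5.png',imaging.grab_frame(n)[:,:,::-1])
f=cv2.imread('pics/side5.png')[200:370,150:300];cv2.imwrite('pics/c8.png',cv2.resize(f,None,fx=5,fy=3.5,interpolation=2))
"
```

```text
[ 0.43630409 -0.28639037  0.19125421] [ 0.45 -0.45 -0.27] 0.02534081965586022
t 4.55 jawyaw -0.044 toolx [-0.0016  0.0018 -1.    ] q7 0.2
dx,dy,dz cm [  0.16  14.22 -33.61] twist -0.187 alt 2.955 rows>= 8.8
```

View pics/c8.png

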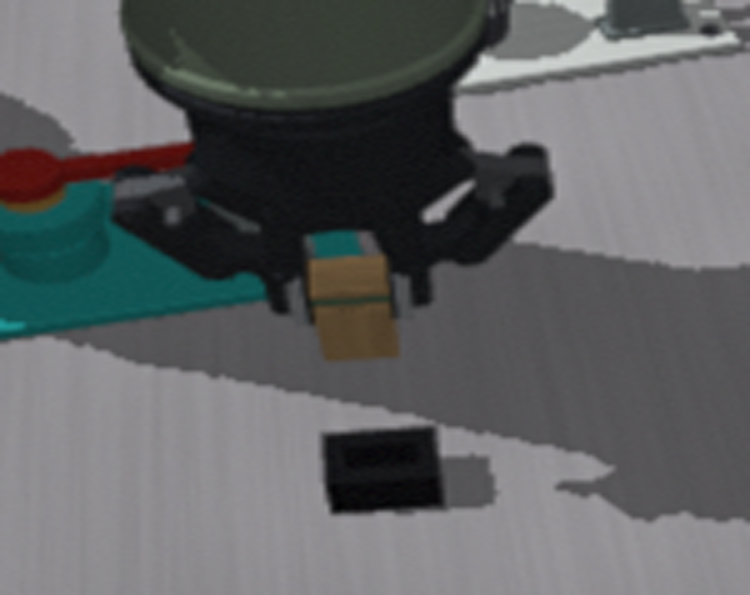

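The chock is lifted clear and held upright. I'll carry it to above the gap.

Emit:
arm_command:
  commands:
    - {"dx": 0,"dy": 1,"dz": -2,"twist": -0.02}
    - {"dx": 0,"dy": 2.4,"dz": -5.5,"twist": -0.04}
    - {"dx": 0,"dy": 3.8,"dz": -9,"twist": -0.06}
    - {"dx": 0,"dy": 5.3,"dz": -12.5,"twist": -0.08}
    - {"dx": 0,"dy": 6.8,"dz": -16,"twist": -0.1}
    - {"dx": 0,"dy": 8.2,"dz": -19.5,"twist": -0.12}
    - {"dx": 0,"dy": 9.7,"dz": -23,"twist": -0.14}
    - {"dx": 0,"dy": 11.2,"dz": -26.5,"twist": -0.16}
    - {"dx": 0,"dy": 12.5,"dz": -29.5,"twist": -0.18}
    - {"dx": 0,"dy": 13.4,"dz": -31.7,"twist": -0.187}
    - {"dx": 0,"dy": 14,"dz": -33,"twist": -0.187}
    - {"dx": 0,"dy": 14.2,"dz": -33.6,"twist": -0.187}

```text
clock: 5.65
position: [0.5932, 0.0452, 0.1907]
tool_rot: [-2.477, 1.567, 2.381]
force: [-0.3, 0.2, -0.2]
grip_width: 0.0256
```

Emit:
arm_command:
  commands:
    - {"dx": 0,"dy": 0,"dz": 0,"twist": 0}
    - {"dx": 0,"dy": 0,"dz": 0,"twist": 0}
    - {"dx": 0,"dy": 0,"dz": 0,"twist": 0}
    - {"dx": 0,"dy": 0,"dz": 0,"twist": 0}

```text
clock: 5.98
position: [0.5929, 0.0435, 0.1907]
tool_rot: [-2.325, 1.567, 2.531]
force: [-0.3, 0.2, -0.4]
grip_width: 0.0259
```

```bash
python3 -c "
from h import *
s=sensors.observe();print(s['position'],s['force'].round(2),s['grip_width'],s['qpos'].round(2))
plan([.5932,.0431,.165],.143)
for n in('side','top'): cv2.imwrite(f'pics/{n}6.png',imaging.grab_frame(n)[:,:,::-1])
"
```

```text
[0.5929039  0.04355    0.19065535] [-0.28  0.15 -0.44] 0.02589007751719324 [ 0.17  0.57 -0.5   1.71  0.32  0.95 -0.3 ]
t 5.98 jawyaw 0.143 toolx [-0.0032  0.0022 -1.    ] q7 -0.3
dx,dy,dz cm [2.57 0.03 0.06] twist 0.0 alt -3.141 rows>= 0.6
```

View pics/side6.png

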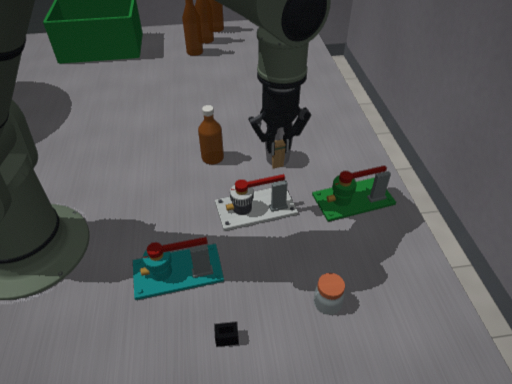

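View pics/top6.png

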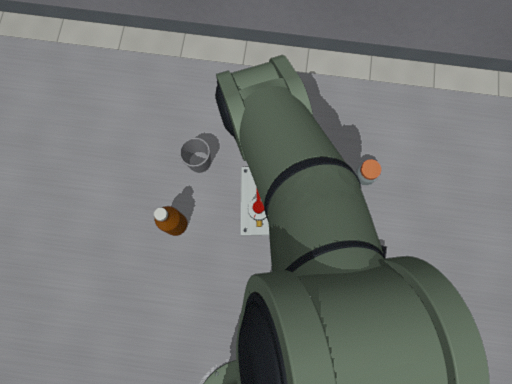

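The top view is blocked by the arm. In the side view the chock hangs over the gap near (279,155). I'll lower to 1 cm above the lever and check there.

Emit:
arm_command:
  commands:
    - {"dx": 1,"dy": 0,"dz": 0,"twist": 0}
    - {"dx": 2,"dy": 0.03,"dz": 0.05,"twist": 0}
    - {"dx": 2.8,"dy": 0.03,"dz": 0.05,"twist": 0}
    - {"dx": 3.1,"dy": 0.03,"dz": 0.05,"twist": 0}
    - {"dx": 3.1,"dy": 0.03,"dz": 0.05,"twist": 0}
    - {"dx": 3.1,"dy": 0.03,"dz": 0.05,"twist": 0}

```text
clock: 6.58
position: [0.5933, 0.0438, 0.1595]
tool_rot: [-2.363, 1.567, 2.493]
force: [0.3, 0.1, 0.2]
grip_width: 0.0254
```

```bash
python3 -c "
from h import *
s=sensors.observe();print(s['position'],s['force'].round(2),s['grip_width'])
plan([.5932,.0431,.13],.143)
cv2.imwrite('pics/side7.png',imaging.grab_frame('side')[:,:,::-1])
f=cv2.imread('pics/side7.png')[120:220,230:330];cv2.imwrite('pics/c9.png',cv2.convertScaleAbs(cv2.resize(f,None,fx=6,fy=6,interpolation=2),alpha=1.5))
"
```

```text
[0.59325571 0.04379652 0.15949417] [0.26 0.12 0.22] 0.025365016012119324
t 6.58 jawyaw 0.144 toolx [-0.0034  0.0026 -1.    ] q7 -0.32
dx,dy,dz cm [ 2.95 -0.01  0.08] twist 0.001 alt -3.141 rows>= 0.7
```

View pics/c9.png

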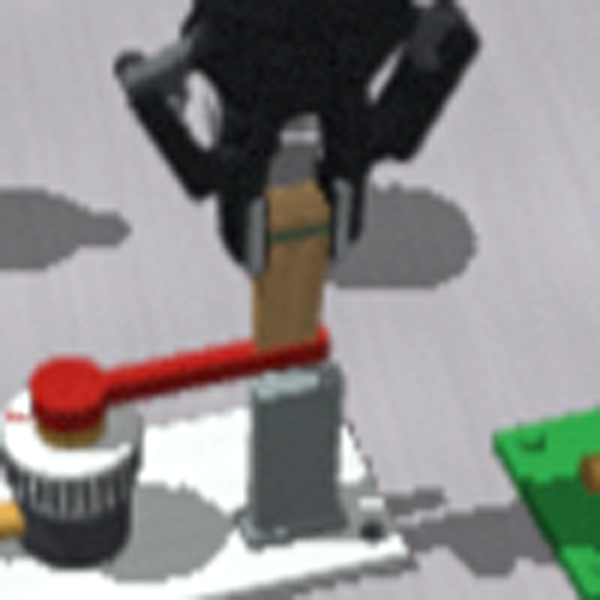

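```bash
python3 -c "
from h import *
for a in crop((230,120),6,[(257,347),(318,339)]): print(ray('side',a,.1053)*1000)
Rz=R.from_euler('z',.143).as_matrix()
# expected thin-end near edge
c=np.array([.5932,.0438,.1053]); 
for d in([-.013,-.002,0],[.013,-.002,0]): print('exp',(proj('side',c+Rz@d)-[230,120])*6)
# lever far/near bottom edge check, post top corners visible
for a in crop((230,120),6,[(254,380),(341,370),(329,332),(120,385)]): print(ray('side',a,.096)*1000)
print((proj('side',[[.5047,.0413,.098],[.5918,.0539,.096]])-[230,120])*6)
"
```

```text
[581.06936922  43.51362402 105.3       ]
[605.72207413  44.57421681 105.3       ]
exp [[254.87634697 350.70376099]]
exp [[317.4886311  337.87670473]]
[578.57428631  34.67275356  96.        ]
[613.60469245  35.30819706  96.        ]
[613.06367481  57.79622875  96.        ]
[525.90306009  39.53479686  96.        ]
[[ 63.32802678 381.19037957]
 [276.08824507 341.28016493]]
```

Emit:
arm_command:
  commands:
    - {"dx": 0.3,"dy": 0,"dz": 0.05,"twist": 0}
    - {"dx": 0.8,"dy": 0,"dz": 0.07,"twist": 0}
    - {"dx": 1.3,"dy": 0,"dz": 0.07,"twist": 0}
    - {"dx": 1.7,"dy": 0,"dz": 0.07,"twist": 0}
    - {"dx": 2,"dy": 0,"dz": 0.07,"twist": 0}
    - {"dx": 2,"dy": 0,"dz": 0.07,"twist": 0}
    - {"dx": 2,"dy": 0,"dz": 0.07,"twist": 0}

```text
clock: 7.22
position: [0.5934, 0.0432, 0.1397]
tool_rot: [-2.426, 1.567, 2.43]
force: [0.1, -0.4, -2.1]
grip_width: 0.0261
```

```bash
python3 -c "
from h import *
s=sensors.observe();print(s['position'],s['force'].round(2),s['moment'].round(3),s['grip_width'])
plan([.5932,.0431,.13],.143)
cv2.imwrite('pics/side8.png',imaging.grab_frame('side')[:,:,::-1])
f=cv2.imread('pics/side8.png')[120:220,230:330];cv2.imwrite('pics/c10.png',cv2.convertScaleAbs(cv2.resize(f,None,fx=6,fy=6,interpolation=2),alpha=1.5))
"
```

```text
[0.59341536 0.0432428  0.13968714] [ 0.14 -0.36 -2.13] [-0.017  0.01  -0.042] 0.02610462561597263
t 7.22 jawyaw 0.144 toolx [-0.0031  0.0027 -1.    ] q7 -0.34
dx,dy,dz cm [ 0.97 -0.02  0.01] twist 0.001 alt -3.141 rows>= 0.2
```

View pics/c10.png

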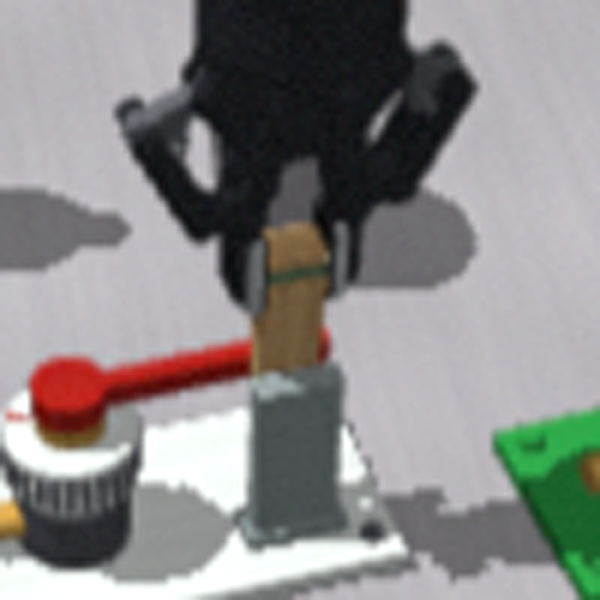

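The chock is between the lever and post. I'll continue down slowly while watching the force.

Emit:
arm_command:
  commands:
    - {"dx": 0.2,"dy": 0,"dz": 0,"twist": 0}
    - {"dx": 0.4,"dy": 0,"dz": 0,"twist": 0}
    - {"dx": 0.6,"dy": 0,"dz": 0,"twist": 0}
    - {"dx": 0.8,"dy": 0,"dz": 0,"twist": 0}
    - {"dx": 0.9,"dy": 0,"dz": 0,"twist": 0}
    - {"dx": 0.9,"dy": 0,"dz": 0,"twist": 0}
    - {"dx": 0.9,"dy": 0,"dz": 0,"twist": 0}

```text
clock: 7.85
position: [0.5935, 0.0433, 0.1308]
tool_rot: [-2.476, 1.567, 2.38]
force: [0.7, 0.4, -1.6]
grip_width: 0.0253
```

Emit:
arm_command:
  commands:
    - {"dx": 0.1,"dy": 0,"dz": 0,"twist": 0}
    - {"dx": 0.2,"dy": 0,"dz": 0,"twist": 0}
    - {"dx": 0.3,"dy": 0,"dz": 0,"twist": 0}
    - {"dx": 0.3,"dy": 0,"dz": 0,"twist": 0}
    - {"dx": 0.3,"dy": 0,"dz": 0,"twist": 0}

```text
clock: 8.27
position: [0.5934, 0.0433, 0.1278]
tool_rot: [-2.444, 1.567, 2.413]
force: [-0.6, -0.7, -1.2]
grip_width: 0.0253
```

```bash
python3 -c "
from h import *
s=sensors.observe();print(s['position'],s['force'].round(2),s['moment'].round(3),s['grip_width'])
cv2.imwrite('pics/side9.png',imaging.grab_frame('side')[:,:,::-1])
f=cv2.imread('pics/side9.png')[120:220,230:330];cv2.imwrite('pics/c11.png',cv2.convertScaleAbs(cv2.resize(f,None,fx=6,fy=6,interpolation=2),alpha=1.5))
s=sensors.observe();print(s['position'],s['force'].round(2),s['moment'].round(3),s['grip_width'])
"
```

```text
[0.59342829 0.04332038 0.12775373] [-0.62 -0.68 -1.23] [-0.043  0.025 -0.002] 0.02525984804470436
[0.59345825 0.04329838 0.12781345] [ 0.41 -0.17 -0.47] [-0.018  0.043  0.037] 0.025453255906195293
```

View pics/c11.png

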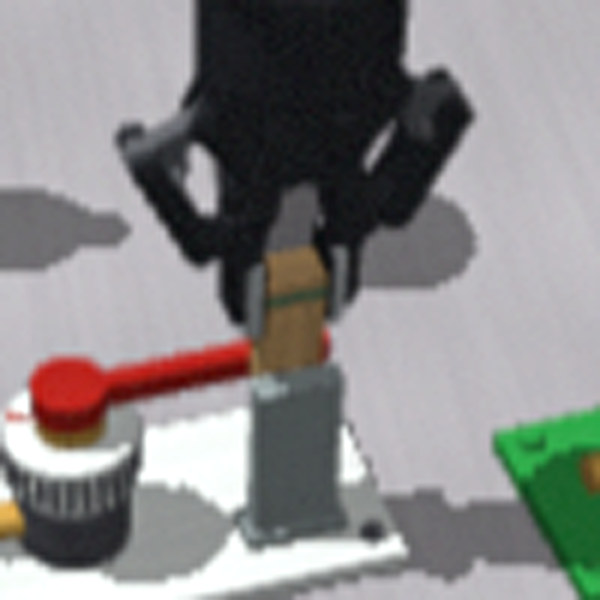

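Emit:
arm_command:
  commands:
    - {"dx": 0.1,"dy": 0,"dz": 0,"twist": 0}
    - {"dx": 0.2,"dy": 0,"dz": 0,"twist": 0}
    - {"dx": 0.3,"dy": 0,"dz": 0,"twist": 0}
    - {"dx": 0.3,"dy": 0,"dz": 0,"twist": 0}
    - {"dx": 0.3,"dy": 0,"dz": 0,"twist": 0}

```text
clock: 8.73
position: [0.5934, 0.0433, 0.1247]
tool_rot: [-2.441, 1.567, 2.415]
force: [0.4, 0.2, -0.6]
grip_width: 0.0256
```

```bash
cat > f.py <<'E'
from h import *
def avg(n=8,k='side'):
    F=[];M=[]
    for _ in range(n):
        im=imaging.grab_frame(k); s=sensors.observe();F.append(s['force']);M.append(s['moment'])
    print('pos',s['position'].round(4),'F',np.mean(F,0).round(2),'M',np.mean(M,0).round(3),'sd',np.std(M,0).round(3),'w',round(s['grip_width'],4),'t',round(s['clock'],2)); return im
if __name__=='__main__': avg()
E
python3 f.py
```

```text
pos [0.5935 0.0433 0.1249] F [-0.08 -0.26 -0.77] M [ 0.012  0.009 -0.003] sd [0.032 0.029 0.032] w 0.0253 t 9.13
```

Emit:
arm_command:
  commands:
    - {"dx": 0.1,"dy": 0,"dz": 0,"twist": 0}
    - {"dx": 0.2,"dy": 0,"dz": 0,"twist": 0}
    - {"dx": 0.2,"dy": 0,"dz": 0,"twist": 0}
    - {"dx": 0.2,"dy": 0,"dz": 0,"twist": 0}

```text
clock: 9.47
position: [0.5934, 0.0433, 0.1228]
tool_rot: [-2.443, 1.567, 2.414]
force: [0.2, -0.6, -1.8]
grip_width: 0.0255
```

```bash
python3 f.py
```

```text
pos [0.5935 0.0433 0.1229] F [-0.2   0.25 -0.81] M [-0.015  0.014  0.001] sd [0.028 0.024 0.023] w 0.0253 t 9.87
```

Emit:
arm_command:
  commands:
    - {"dx": 0.1,"dy": 0,"dz": 0,"twist": 0}
    - {"dx": 0.2,"dy": 0,"dz": 0,"twist": 0}
    - {"dx": 0.2,"dy": 0,"dz": 0,"twist": 0}
    - {"dx": 0.2,"dy": 0,"dz": 0,"twist": 0}

```text
clock: 10.2
position: [0.5935, 0.0434, 0.1208]
tool_rot: [-2.486, 1.567, 2.371]
force: [1.1, 0.9, -1.6]
grip_width: 0.0252
```

```bash
python3 f.py
```

```text
pos [0.5935 0.0434 0.1209] F [ 1.04  0.47 -2.12] M [ 0.137 -0.246  0.   ] sd [0.023 0.052 0.038] w 0.0256 t 10.6
```

Emit:
arm_command:
  commands:
    - {"dx": 0.1,"dy": 0,"dz": 0,"twist": 0}
    - {"dx": 0.15,"dy": 0,"dz": 0,"twist": 0}
    - {"dx": 0.15,"dy": 0,"dz": 0,"twist": 0}
    - {"dx": 0.15,"dy": 0,"dz": 0,"twist": 0}

```text
clock: 10.93
position: [0.5935, 0.0435, 0.1194]
tool_rot: [-2.538, 1.567, 2.319]
force: [0.6, 2.0, 1.1]
grip_width: 0.0258
```

```bash
python3 f.py
```

```text
pos [0.5935 0.0435 0.1194] F [0.65 1.86 2.22] M [ 0.425 -0.149  0.009] sd [0.064 0.028 0.022] w 0.0258 t 11.33
```

Emit:
arm_command:
  commands:
    - {"dx": 0,"dy": 0,"dz": -0.05,"twist": 0}
    - {"dx": 0,"dy": 0,"dz": -0.06,"twist": 0}
    - {"dx": 0,"dy": 0,"dz": -0.06,"twist": 0}

```text
clock: 11.58
position: [0.5934, 0.0437, 0.1193]
tool_rot: [-2.418, 1.567, 2.439]
force: [1.2, -2.1, 0.6]
grip_width: 0.0255
```

```bash
python3 -c "
from f import *
im=avg()
f=im[120:220,230:330,::-1];cv2.imwrite('pics/c12.png',cv2.convertScaleAbs(cv2.resize(f,None,fx=6,fy=6,interpolation=2),alpha=1.5))
"
```

```text
pos [0.5934 0.0439 0.1193] F [ 1.02 -1.6   0.08] M [-0.428 -0.228 -0.011] sd [0.037 0.03  0.023] w 0.0254 t 11.98
```

View pics/c12.png

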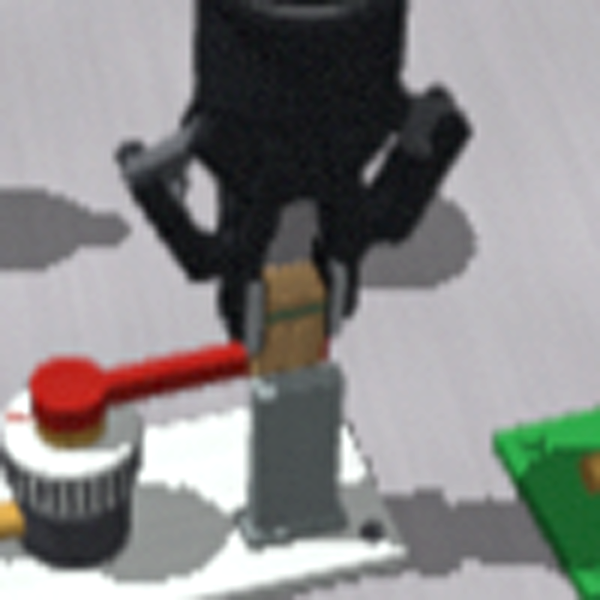

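The chock now rests against both faces within about 0.4 mm: post contact before the shift, lever contact after it. I'll centre it and let go.

Emit:
arm_command:
  commands:
    - {"dx": 0,"dy": 0,"dz": 0.02,"twist": 0}
    - {"dx": 0,"dy": 0,"dz": 0.03,"twist": 0}
    - {"dx": 0,"dy": 0,"dz": 0.03,"twist": 0}

```text
clock: 12.23
position: [0.5933, 0.0438, 0.1193]
tool_rot: [-2.473, 1.567, 2.384]
force: [0.8, -0.3, -0.7]
grip_width: 0.0253
```

```bash
python3 -c "
from f import *
avg(4)"
```

```text
pos [0.5933 0.0437 0.1193] F [ 0.41 -0.74 -0.71] M [-0.06  -0.024 -0.008] sd [0.017 0.035 0.016] w 0.0256 t 12.43
```

Emit:
arm_command:
  commands:
    - {"dx": 0,"dy": 0,"dz": 0,"twist": 0}
    - {"dx": 0,"dy": 0,"dz": 0,"twist": 0}
    - {"dx": 0,"dy": 0,"dz": 0,"twist": 0}
    - {"dx": 0,"dy": 0,"dz": 0,"twist": 0}
    - {"dx": 0,"dy": 0,"dz": 0,"twist": 0}
  grip: 0.1

```text
clock: 12.85
position: [0.5933, 0.0437, 0.1193]
tool_rot: [-2.46, 1.567, 2.396]
force: [-0.5, 0.5, -0.1]
grip_width: 0.0381
```

```bash
python3 -c "
from f import *
im=avg()
f=im[120:220,230:330,::-1];cv2.imwrite('pics/c13.png',cv2.convertScaleAbs(cv2.resize(f,None,fx=6,fy=6,interpolation=2),alpha=1.5))
"
```

```text
pos [0.5934 0.0437 0.1193] F [-0.22  0.1   0.13] M [-0.007  0.012 -0.005] sd [0.024 0.028 0.025] w 0.0385 t 13.25
```

View pics/c13.png

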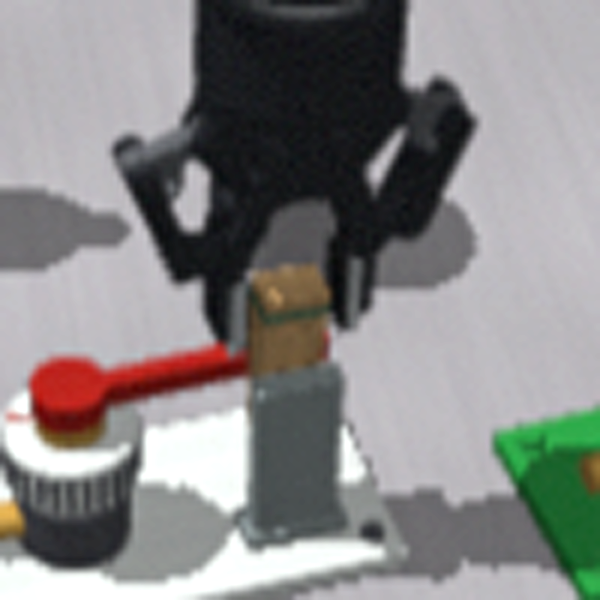

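Released. I'll go straight up and check.

Emit:
arm_command:
  commands:
    - {"dx": -0.5,"dy": 0,"dz": 0,"twist": 0}
    - {"dx": -1.2,"dy": 0,"dz": 0,"twist": 0}
    - {"dx": -2.2,"dy": 0,"dz": 0,"twist": 0}
    - {"dx": -3.5,"dy": 0,"dz": 0,"twist": 0}
    - {"dx": -5,"dy": 0,"dz": 0,"twist": 0}
    - {"dx": -6.5,"dy": 0,"dz": 0,"twist": 0}
    - {"dx": -7.5,"dy": 0,"dz": 0,"twist": 0}
    - {"dx": -8,"dy": 0,"dz": 0,"twist": 0}
    - {"dx": -8,"dy": 0,"dz": 0,"twist": 0}

```text
clock: 14.0
position: [0.5941, 0.0435, 0.2008]
tool_rot: [-2.945, 1.568, 1.911]
force: [0.3, 0.5, -0.8]
grip_width: 0.0386
```

```bash
python3 -c "
from f import *
im=avg(2)
f=im[120:220,230:330,::-1];cv2.imwrite('pics/c14.png',cv2.convertScaleAbs(cv2.resize(f,None,fx=6,fy=6,interpolation=2),alpha=1.5))
plan([.5047,.0413,.2],.143+1.571+.55)
print(sensors.observe()['qpos'].round(2))
"
```

```text
pos [0.5934 0.0434 0.1991] F [ 0.57 -0.3  -0.91] M [ 0.011 -0.01   0.004] sd [0.023 0.006 0.004] w 0.0385 t 14.1
t 14.1 jawyaw 0.144 toolx [-0.0033  0.0027 -1.    ] q7 -0.3
dx,dy,dz cm [-0.06 -8.81 -1.07] twist 1.021 alt -2.12 rows>= 8.2
[ 0.18  0.56 -0.5   1.7   0.31  0.96 -0.3 ]
```

View pics/c14.png

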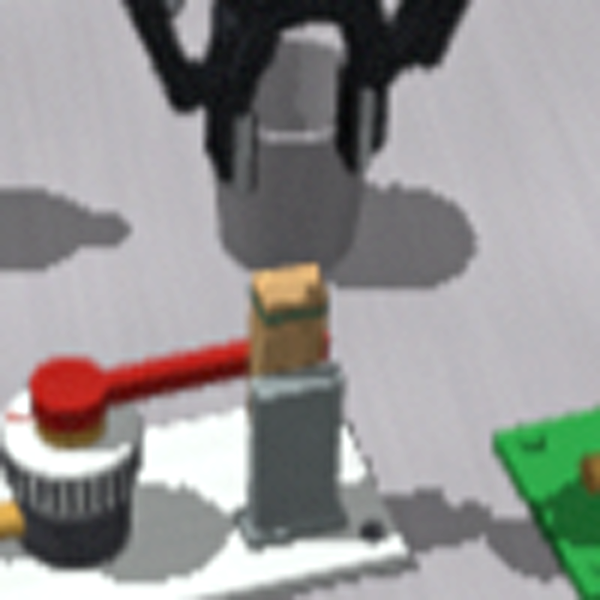

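Emit:
arm_command:
  commands:
    - {"dx": 0,"dy": -0.5,"dz": -0.1,"twist": 0.08}
    - {"dx": 0,"dy": -1.5,"dz": -0.2,"twist": 0.18}
    - {"dx": 0,"dy": -2.5,"dz": -0.3,"twist": 0.28}
    - {"dx": 0,"dy": -3.5,"dz": -0.4,"twist": 0.38}
    - {"dx": 0,"dy": -4.5,"dz": -0.5,"twist": 0.48}
    - {"dx": 0,"dy": -5.5,"dz": -0.7,"twist": 0.58}
    - {"dx": 0,"dy": -6.5,"dz": -0.8,"twist": 0.68}
    - {"dx": 0,"dy": -7.5,"dz": -0.9,"twist": 0.78}
    - {"dx": 0,"dy": -8.3,"dz": -1.0,"twist": 0.88}
    - {"dx": 0,"dy": -8.7,"dz": -1.1,"twist": 0.98}
    - {"dx": 0,"dy": -8.8,"dz": -1.1,"twist": 1.05}
    - {"dx": 0,"dy": -8.8,"dz": -1.1,"twist": 1.07}
  grip: -1

```text
clock: 15.1
position: [0.5041, 0.0416, 0.1988]
tool_rot: [-1.129, 1.566, 2.654]
force: [-0.2, 0.7, 0.1]
grip_width: 0.0851
```

Emit:
arm_command:
  commands:
    - {"dx": 0,"dy": 0,"dz": 0,"twist": 0}
    - {"dx": 0,"dy": 0,"dz": 0,"twist": 0}
    - {"dx": 0,"dy": 0,"dz": 0,"twist": 0}
    - {"dx": 0,"dy": 0,"dz": 0,"twist": 0}

```text
clock: 15.43
position: [0.5042, 0.0416, 0.1986]
tool_rot: [-1.119, 1.566, 2.665]
force: [0.3, 0.8, -0.4]
grip_width: 0.0856
```

```bash
python3 -c "
from f import *
im=avg(2)
cv2.imwrite('pics/side15.png',im[:,:,::-1])
f=im[120:220,215:315,::-1];cv2.imwrite('pics/c15.png',cv2.convertScaleAbs(cv2.resize(f,None,fx=6,fy=6,interpolation=2),alpha=1.5))
plan([.5047,.0413,.2],.143+1.571+.5)
print(sensors.observe()['qpos'].round(2))
"
```

```text
pos [0.5042 0.0416 0.1987] F [-0.01 -0.07 -0.27] M [ 0.008 -0.019  0.012] sd [0.008 0.044 0.006] w 0.0858 t 15.53
t 15.53 jawyaw -0.929 toolx [-0.0045  0.0024 -1.    ] q7 -1.26
dx,dy,dz cm [-0.13  0.05 -0.02] twist -0.001 alt 3.14 rows>= 0.0
[ 0.01  0.4  -0.27  1.94  0.14  0.83 -1.26]
```

View pics/c15.png

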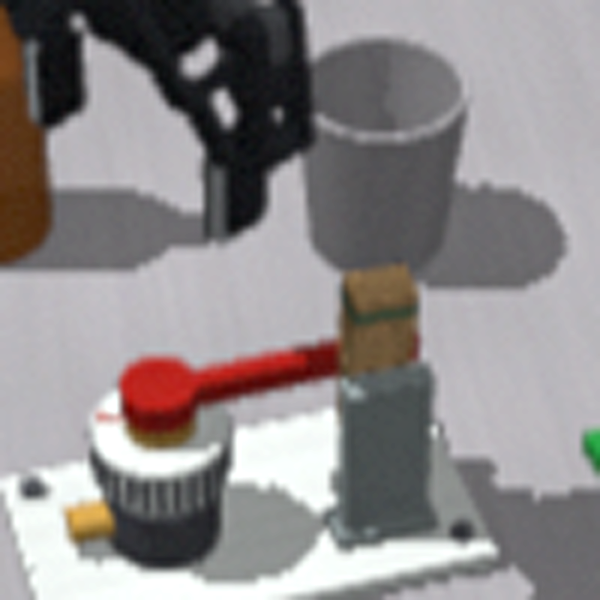

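```bash
python3 -c "
from f import *
f=cv2.imread('pics/side15.png')[155:195,262:297];cv2.imwrite('pics/c16.png',cv2.convertScaleAbs(cv2.resize(f,None,fx=15,fy=15,interpolation=2),alpha=1.6))
"
```

```text
(no output)
```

View pics/c16.png

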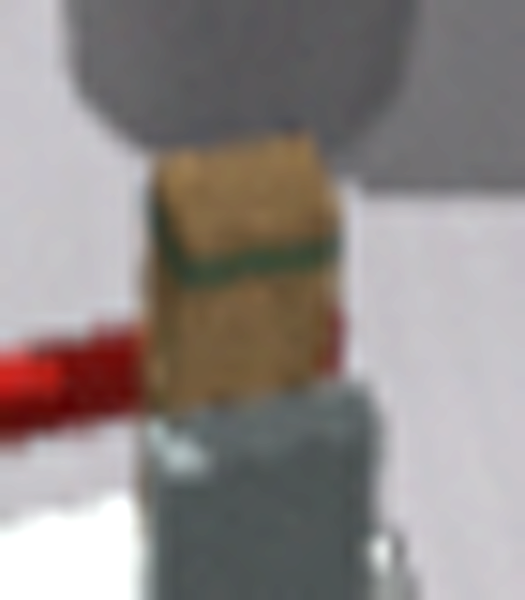

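```bash
python3 -c "
from f import *
a=-.929
for sgn in(1,-1):
  for t in(-.011,0,.011):
    for z in(.18,.19,.20,.21):
      P=np.array([.5042+sgn*.0428*np.cos(a)-t*np.sin(a),.0416+sgn*.0428*np.sin(a)+t*np.cos(a),z])
      print(sgn,t,z,((proj('side',P)[0]-[215,120])*6).round(0))
"
```

```text
1 -0.011 0.18 [204. 290.]
1 -0.011 0.19 [204. 269.]
1 -0.011 0.2 [203. 248.]
1 -0.011 0.21 [203. 226.]
1 0 0.18 [226. 275.]
1 0 0.19 [226. 254.]
1 0 0.2 [225. 233.]
1 0 0.21 [225. 212.]
1 0.011 0.18 [248. 261.]
1 0.011 0.19 [247. 240.]
1 0.011 0.2 [247. 219.]
1 0.011 0.21 [247. 197.]
-1 -0.011 0.18 [ 46. 183.]
-1 -0.011 0.19 [ 44. 162.]
-1 -0.011 0.2 [ 43. 141.]
-1 -0.011 0.21 [ 41. 120.]
-1 0 0.18 [ 68. 170.]
-1 0 0.19 [ 66. 149.]
-1 0 0.2 [ 65. 128.]
-1 0 0.21 [ 63. 107.]
-1 0.011 0.18 [ 89. 157.]
-1 0.011 0.19 [ 88. 136.]
-1 0.011 0.2 [ 87. 115.]
-1 0.011 0.21 [85. 94.]
```

The chock stands upright and firm in the gap. Now I'll lower over the ring, with the fingers either side of the lever.

Emit:
arm_command:
  commands:
    - {"dx": 1,"dy": 0.05,"dz": 0,"twist": 0}
    - {"dx": 2.5,"dy": 0.05,"dz": 0,"twist": 0}
    - {"dx": 4,"dy": 0.05,"dz": 0,"twist": 0}
    - {"dx": 5.5,"dy": 0.05,"dz": 0,"twist": 0}
    - {"dx": 7,"dy": 0.05,"dz": 0,"twist": 0}
    - {"dx": 8,"dy": 0.05,"dz": 0,"twist": 0}
    - {"dx": 8.5,"dy": 0.05,"dz": 0,"twist": 0}
    - {"dx": 8.5,"dy": 0.05,"dz": 0,"twist": 0}
    - {"dx": 8.5,"dy": 0.05,"dz": 0,"twist": 0}
    - {"dx": 8.5,"dy": 0.05,"dz": 0,"twist": 0}

```text
clock: 16.37
position: [0.5045, 0.0414, 0.1143]
tool_rot: [-1.249, 1.566, 2.534]
force: [0.7, -0.2, 0.6]
grip_width: 0.0853
```

```bash
python3 -c "
from f import *
im=avg(2)
cv2.imwrite('pics/side17.png',im[:,:,::-1])
f=im[120:220,215:315,::-1];cv2.imwrite('pics/c17.png',cv2.convertScaleAbs(cv2.resize(f,None,fx=6,fy=6,interpolation=2),alpha=1.5))
plan([.5047,.0413,.05],.143+1.571+.5)
print(sensors.observe()['qpos'].round(2))
"
```

```text
pos [0.5045 0.0414 0.1143] F [-0.12  0.03 -0.07] M [0.006 0.007 0.008] sd [0.011 0.046 0.003] w 0.085 t 16.47
t 16.47 jawyaw -0.929 toolx [-0.0034  0.0025 -1.    ] q7 -1.31
dx,dy,dz cm [ 6.43  0.05 -0.02] twist -0.001 alt 3.14 rows>= 1.5
[-0.02  0.53 -0.24  2.    0.2   0.63 -1.31]
```

View pics/c17.png

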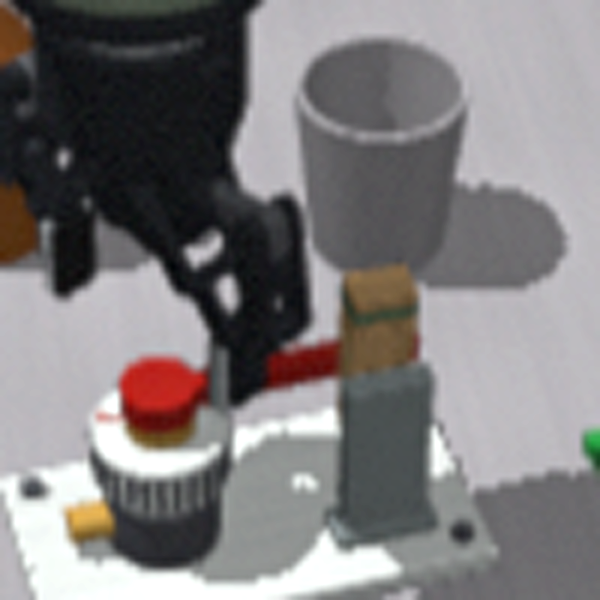

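Emit:
arm_command:
  commands:
    - {"dx": 0.8,"dy": 0.05,"dz": 0,"twist": 0}
    - {"dx": 1.8,"dy": 0.05,"dz": 0,"twist": 0}
    - {"dx": 2.8,"dy": 0.05,"dz": 0,"twist": 0}
    - {"dx": 3.8,"dy": 0.05,"dz": 0,"twist": 0}
    - {"dx": 4.8,"dy": 0.05,"dz": 0,"twist": 0}
    - {"dx": 5.6,"dy": 0.05,"dz": 0,"twist": 0}
    - {"dx": 6.2,"dy": 0.05,"dz": 0,"twist": 0}
    - {"dx": 6.4,"dy": 0.05,"dz": 0,"twist": 0}
    - {"dx": 6.4,"dy": 0.05,"dz": 0,"twist": 0}
    - {"dx": 6.4,"dy": 0.05,"dz": 0,"twist": 0}

```text
clock: 17.3
position: [0.5047, 0.0412, 0.0505]
tool_rot: [-1.302, 1.567, 2.481]
force: [-0.2, -0.2, 0.2]
grip_width: 0.0854
```

```bash
python3 -c "
from f import *
im=avg(4)
cv2.imwrite('pics/side18.png',im[:,:,::-1])
f=im[120:220,215:315,::-1];cv2.imwrite('pics/c18.png',cv2.convertScaleAbs(cv2.resize(f,None,fx=6,fy=6,interpolation=2),alpha=1.5))
plan([.5047,.0413,.05],.143+1.571+.5)
"
```

```text
pos [0.5048 0.0411 0.0507] F [ 0.32 -0.22 -0.24] M [ 0.011 -0.001 -0.003] sd [0.011 0.005 0.033] w 0.0852 t 17.5
t 17.5 jawyaw -0.929 toolx [-0.0027  0.0026 -1.    ] q7 -1.35
dx,dy,dz cm [ 0.07 -0.02 -0.  ] twist -0.002 alt 3.14 rows>= 0.0
```

View pics/c18.png

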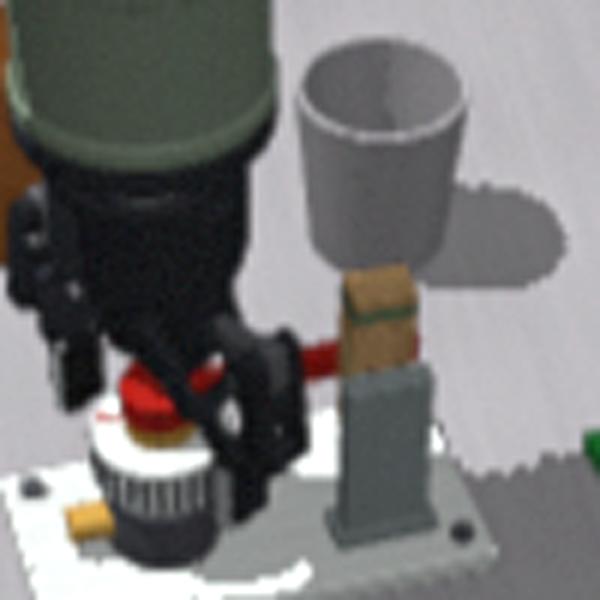

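Fingers straddle the ring and touch nothing. Closing.

Emit:
arm_command:
  commands:
    - {"dx": 0,"dy": 0,"dz": 0,"twist": 0}
    - {"dx": 0,"dy": 0,"dz": 0,"twist": 0}
    - {"dx": 0,"dy": 0,"dz": 0,"twist": 0}
    - {"dx": 0,"dy": 0,"dz": 0,"twist": 0}
    - {"dx": 0,"dy": 0,"dz": 0,"twist": 0}
    - {"dx": 0,"dy": 0,"dz": 0,"twist": 0}
  grip: 1
  squeeze: 60

```text
clock: 18.0
position: [0.5052, 0.041, 0.0512]
tool_rot: [-1.557, 1.568, 2.226]
force: [-1.2, -0.2, 11.1]
grip_width: 0.0544
```

```bash
python3 -c "
from f import *
im=avg(6)
cv2.imwrite('pics/side19.png',im[:,:,::-1])
f=im[120:220,215:315,::-1];cv2.imwrite('pics/c19.png',cv2.convertScaleAbs(cv2.resize(f,None,fx=6,fy=6,interpolation=2),alpha=1.5))
plan([.5047,.0413,.05],.143+1.571+.5)
"
```

```text
pos [0.5052 0.041  0.0513] F [-1.48 -1.24 10.3 ] M [-0.263  0.283  0.008] sd [0.015 0.036 0.022] w 0.055 t 18.3
t 18.3 jawyaw -0.929 toolx [-0.0019  0.0024 -1.    ] q7 -1.35
dx,dy,dz cm [ 0.13 -0.05  0.02] twist -0.002 alt 3.14 rows>= 0.0
```

View pics/c19.png

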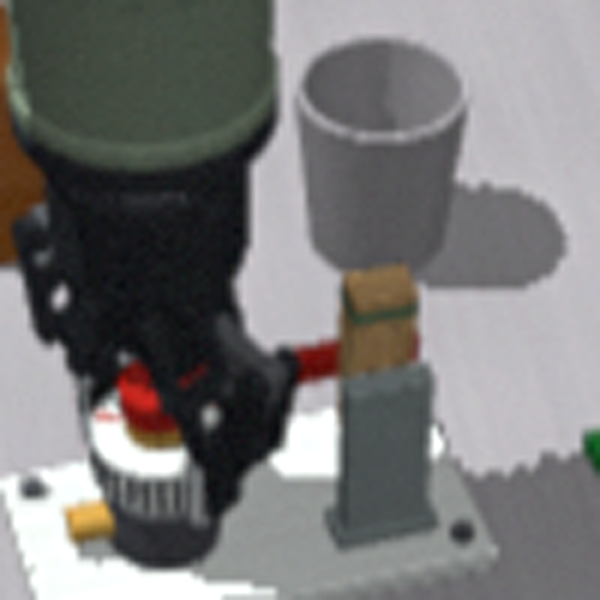

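Good grip (55 mm), no torque yet. Turning 0.15 rad first.

Emit:
arm_command:
  commands:
    - {"dx": 0,"dy": 0,"dz": 0,"twist": 0.03}
    - {"dx": 0,"dy": 0,"dz": 0,"twist": 0.06}
    - {"dx": 0,"dy": 0,"dz": 0,"twist": 0.09}
    - {"dx": 0,"dy": 0,"dz": 0,"twist": 0.12}
    - {"dx": 0,"dy": 0,"dz": 0,"twist": 0.15}
    - {"dx": 0,"dy": 0,"dz": 0,"twist": 0.15}
    - {"dx": 0,"dy": 0,"dz": 0,"twist": 0.15}

```text
clock: 18.88
position: [0.5051, 0.0411, 0.0514]
tool_rot: [-1.359, 1.568, 2.273]
force: [-2.3, 0.0, 6.0]
grip_width: 0.0545
```

```bash
python3 -c "
from f import *
im=avg(6)
cv2.imwrite('pics/side20.png',im[:,:,::-1])
f=im[120:220,215:315,::-1];cv2.imwrite('pics/c20.png',cv2.convertScaleAbs(cv2.resize(f,None,fx=6,fy=6,interpolation=2),alpha=1.5))
plan([.5047,.0413,.05],.143+1.571+.5)
"
```

```text
pos [0.505  0.0411 0.0513] F [-2.17  0.31  6.23] M [0.145 0.542 0.21 ] sd [0.022 0.029 0.019] w 0.0549 t 19.18
t 19.18 jawyaw -1.08 toolx [-0.002   0.0024 -1.    ] q7 -1.46
dx,dy,dz cm [ 0.13 -0.03  0.02] twist -0.153 alt 2.989 rows>= 1.2
```

View pics/c20.png

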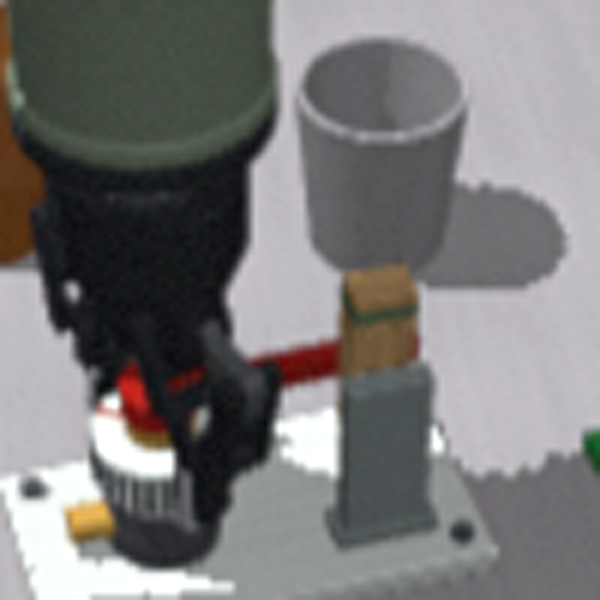

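Torque is 0.21 N m of free drag, and lever and chock have not moved. Another 0.15 rad reaches 0.30, still short of the earliest gasket contact.

Emit:
arm_command:
  commands:
    - {"dx": 0,"dy": 0,"dz": 0,"twist": 0.03}
    - {"dx": 0,"dy": 0,"dz": 0,"twist": 0.06}
    - {"dx": 0,"dy": 0,"dz": 0,"twist": 0.09}
    - {"dx": 0,"dy": 0,"dz": 0,"twist": 0.12}
    - {"dx": 0,"dy": 0,"dz": 0,"twist": 0.15}
    - {"dx": 0,"dy": 0,"dz": 0,"twist": 0.15}

```text
clock: 19.68
position: [0.505, 0.0413, 0.0514]
tool_rot: [-1.193, 1.568, 2.286]
force: [-2.7, 0.9, 5.5]
grip_width: 0.0548
```

```bash
python3 -c "
from f import *
avg(4);plan([.5047,.0413,.05],-.929)"
```

```text
pos [0.505  0.0413 0.0514] F [-2.75  1.57  5.57] M [0.334 0.545 0.19 ] sd [0.02  0.017 0.032] w 0.0545 t 19.88
t 19.88 jawyaw -1.232 toolx [-0.0021  0.0025 -1.    ] q7 -1.57
dx,dy,dz cm [ 0.14 -0.01  0.03] twist -0.303 alt 2.839 rows>= 2.4
```

Emit:
arm_command:
  commands:
    - {"dx": 0,"dy": 0,"dz": 0,"twist": 0.02}
    - {"dx": 0,"dy": 0,"dz": 0,"twist": 0.04}
    - {"dx": 0,"dy": 0,"dz": 0,"twist": 0.05}
    - {"dx": 0,"dy": 0,"dz": 0,"twist": 0.05}

```text
clock: 20.22
position: [0.5049, 0.0414, 0.0514]
tool_rot: [-1.118, 1.568, 2.312]
force: [-3.0, 0.9, 4.6]
grip_width: 0.0544
```

```bash
python3 -c "
from f import *
avg(4);plan([.5047,.0413,.05],-.929)"
```

```text
pos [0.5049 0.0414 0.0514] F [-2.18  1.15  5.18] M [0.323 0.527 0.225] sd [0.011 0.025 0.039] w 0.0545 t 20.42
t 20.42 jawyaw -1.282 toolx [-0.0022  0.0025 -1.    ] q7 -1.6
dx,dy,dz cm [0.14 0.01 0.02] twist -0.353 alt 2.789 rows>= 2.8
```

Emit:
arm_command:
  commands:
    - {"dx": 0,"dy": 0,"dz": 0,"twist": 0.02}
    - {"dx": 0,"dy": 0,"dz": 0,"twist": 0.04}
    - {"dx": 0,"dy": 0,"dz": 0,"twist": 0.05}
    - {"dx": 0,"dy": 0,"dz": 0,"twist": 0.05}

```text
clock: 20.75
position: [0.5049, 0.0415, 0.0514]
tool_rot: [-1.089, 1.568, 2.292]
force: [-3.0, 1.4, 5.7]
grip_width: 0.0545
```

```bash
python3 -c "
from f import *
im=avg(4);plan([.5047,.0413,.05],-.929)
f=im[120:220,215:315,::-1];cv2.imwrite('pics/c21.png',cv2.convertScaleAbs(cv2.resize(f,None,fx=6,fy=6,interpolation=2),alpha=1.5))"
```

```text
pos [0.5049 0.0415 0.0514] F [-2.67  1.7   5.08] M [0.362 0.539 0.225] sd [0.019 0.014 0.013] w 0.0548 t 20.95
t 20.95 jawyaw -1.331 toolx [-0.0022  0.0025 -1.    ] q7 -1.64
dx,dy,dz cm [0.14 0.01 0.02] twist -0.402 alt 2.739 rows>= 3.2
```

View pics/c21.png

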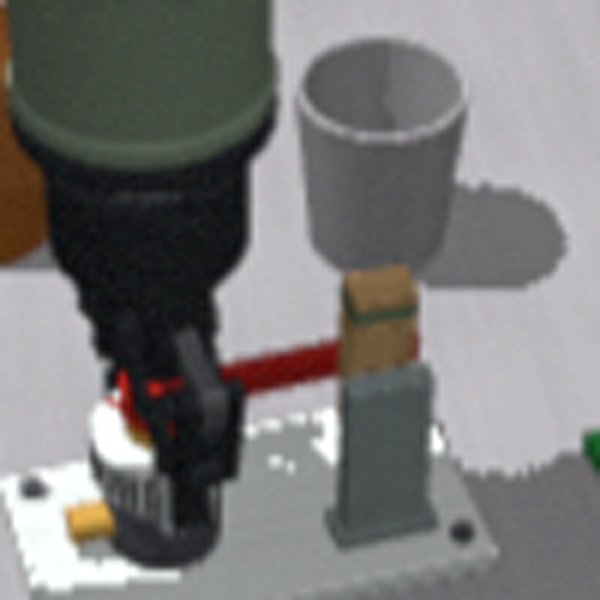

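The red mark has gone round the back, so the ring is turning. Continuing in 0.05 rad steps.

Emit:
arm_command:
  commands:
    - {"dx": 0,"dy": 0,"dz": 0,"twist": 0.02}
    - {"dx": 0,"dy": 0,"dz": 0,"twist": 0.04}
    - {"dx": 0,"dy": 0,"dz": 0,"twist": 0.05}
    - {"dx": 0,"dy": 0,"dz": 0,"twist": 0.05}

```text
clock: 21.28
position: [0.5049, 0.0416, 0.0514]
tool_rot: [-1.019, 1.567, 2.311]
force: [-2.4, 0.8, 4.4]
grip_width: 0.0542
```

```bash
python3 -c "
from f import *
im=avg(4);plan([.5047,.0413,.05],-.929)"
```

```text
pos [0.5049 0.0416 0.0514] F [-2.69  1.55  4.78] M [0.369 0.541 0.636] sd [0.04  0.013 0.014] w 0.0543 t 21.48
t 21.48 jawyaw -1.381 toolx [-0.0022  0.0024 -1.    ] q7 -1.67
dx,dy,dz cm [0.14 0.02 0.02] twist -0.452 alt 2.69 rows>= 3.6
```

The gasket was met at about 0.41 rad and torque is now 0.64 N m. A small final step of 0.015 rad should bring it to about 0.8.

Emit:
arm_command:
  commands:
    - {"dx": 0,"dy": 0,"dz": 0,"twist": 0.005}
    - {"dx": 0,"dy": 0,"dz": 0,"twist": 0.01}
    - {"dx": 0,"dy": 0,"dz": 0,"twist": 0.015}
    - {"dx": 0,"dy": 0,"dz": 0,"twist": 0.015}

```text
clock: 21.82
position: [0.5049, 0.0416, 0.0514]
tool_rot: [-0.988, 1.568, 2.329]
force: [-2.4, 0.8, 4.7]
grip_width: 0.0544
```

```bash
python3 -c "
from f import *
im=avg(6);plan([.5047,.0413,.05],-.929)
f=im[120:220,215:315,::-1];cv2.imwrite('pics/c22.png',cv2.convertScaleAbs(cv2.resize(f,None,fx=6,fy=6,interpolation=2),alpha=1.5))"
```

```text
pos [0.5049 0.0416 0.0514] F [-2.45  1.3   5.19] M [0.287 0.502 0.787] sd [0.024 0.013 0.023] w 0.0544 t 22.12
t 22.12 jawyaw -1.396 toolx [-0.0022  0.0024 -1.    ] q7 -1.68
dx,dy,dz cm [0.14 0.03 0.02] twist -0.467 alt 2.675 rows>= 3.7
```

View pics/c22.png

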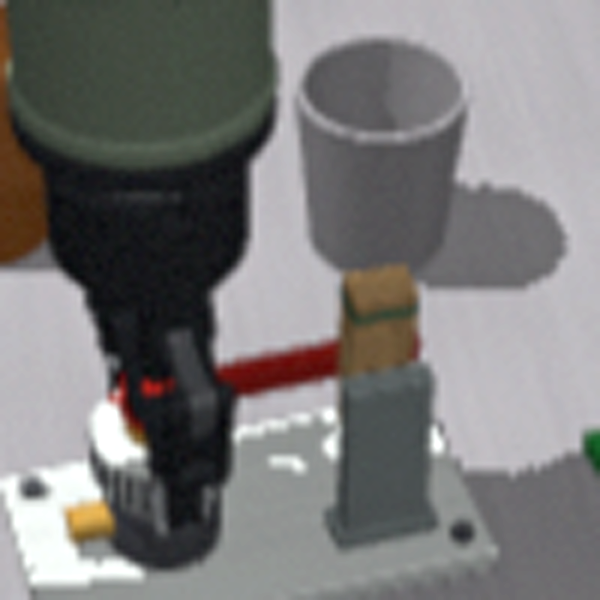

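Torque reads 0.79 N m and has been held there, with chock and lever in place. Opening the gripper.

Emit:
arm_command:
  commands:
    - {"dx": 0,"dy": 0,"dz": 0,"twist": 0}
    - {"dx": 0,"dy": 0,"dz": 0,"twist": 0}
    - {"dx": 0,"dy": 0,"dz": 0,"twist": 0}
    - {"dx": 0,"dy": 0,"dz": 0,"twist": 0}
    - {"dx": 0,"dy": 0,"dz": 0,"twist": 0}
    - {"dx": 0,"dy": 0,"dz": 0,"twist": 0}
    - {"dx": 0,"dy": 0,"dz": 0,"twist": 0}
    - {"dx": 0,"dy": 0,"dz": 0,"twist": 0}
  grip: -1

```text
clock: 22.78
position: [0.5049, 0.0416, 0.0514]
tool_rot: [-0.985, 1.568, 2.332]
force: [0.9, -0.6, -0.1]
grip_width: 0.0855
```

```bash
python3 -c "
from f import *
im=avg(4);plan([.5047,.0413,.2],-1.396)"
```

```text
pos [0.5049 0.0416 0.0514] F [0.02 0.09 0.2 ] M [0.006 0.    0.004] sd [0.034 0.04  0.033] w 0.0857 t 22.98
t 22.98 jawyaw -1.396 toolx [-0.0022  0.0024 -1.    ] q7 -1.68
dx,dy,dz cm [-1.486e+01 -1.000e-02  5.000e-02] twist 0.0 alt -3.141 rows>= 3.6
```

Free of contact. Rising straight up.

Emit:
arm_command:
  commands:
    - {"dx": -1,"dy": 0,"dz": 0,"twist": 0}
    - {"dx": -2.5,"dy": 0,"dz": 0,"twist": 0}
    - {"dx": -4.5,"dy": 0,"dz": 0,"twist": 0}
    - {"dx": -7,"dy": 0,"dz": 0,"twist": 0}
    - {"dx": -10,"dy": 0,"dz": 0,"twist": 0}
    - {"dx": -13,"dy": 0,"dz": 0,"twist": 0}
    - {"dx": -16,"dy": 0,"dz": 0,"twist": 0}
    - {"dx": -18,"dy": 0,"dz": 0,"twist": 0}
    - {"dx": -20,"dy": 0,"dz": 0,"twist": 0}
    - {"dx": -20,"dy": 0,"dz": 0,"twist": 0}
    - {"dx": -20,"dy": 0,"dz": 0,"twist": 0}

```text
clock: 23.9
position: [0.5055, 0.0412, 0.2528]
tool_rot: [-1.763, 1.568, 1.554]
force: [0.3, -0.1, -0.2]
grip_width: 0.0852
```

```bash
python3 -c "
from f import *
im=avg(2);plan([.40,-.2,.26],-1.396)
cv2.imwrite('pics/side23.png',im[:,:,::-1])
f=im[120:220,215:315,::-1];cv2.imwrite('pics/c23.png',cv2.convertScaleAbs(cv2.resize(f,None,fx=6,fy=6,interpolation=2),alpha=1.5))
t=imaging.grab_frame('top');cv2.imwrite('pics/top23.png',t[:,:,::-1])"
```

```text
pos [0.5049 0.0411 0.2512] F [-0.73  0.06 -0.77] M [ 0.012  0.022 -0.017] sd [0.    0.024 0.013] w 0.0855 t 24.0
t 24.0 jawyaw -1.396 toolx [-0.0026  0.0023 -1.    ] q7 -1.63
dx,dy,dz cm [-0.91 21.91 14.53] twist 0.0 alt -3.141 rows>= 6.3
```

View pics/c23.png

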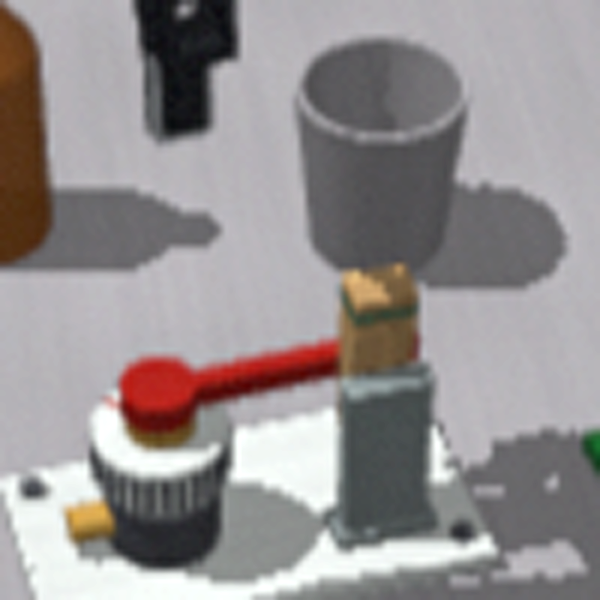

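View pics/side23.png

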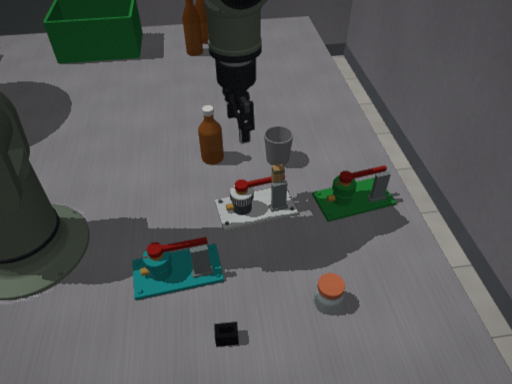

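```bash
python3 -c "
from f import *
f=cv2.imread('pics/side23.png')[178:202,228:256];cv2.imwrite('pics/c24.png',cv2.convertScaleAbs(cv2.resize(f,None,fx=20,fy=20,interpolation=2),alpha=1.5))
th=.143
for a in(.4,.48,.74,.8,.87,.92,1.0):
  # mark direction = opposite of ring x; ring x = lever yaw - a
  d=th-a+np.pi
  print(a,[((proj('side',[.5047+r*np.cos(d),.0413+r*np.sin(d),.074])[0]-[228,178])*20).round(0) for r in(.02,.027)])
"
```

```text
0.4 [array([ 92., 242.]), array([ 35., 237.])]
0.48 [array([ 95., 233.]), array([ 38., 225.])]
0.74 [array([110., 204.]), array([ 59., 186.])]
0.8 [array([115., 198.]), array([ 66., 178.])]
0.87 [array([122., 191.]), array([ 75., 169.])]
0.92 [array([127., 186.]), array([ 82., 162.])]
1.0 [array([136., 179.]), array([ 93., 152.])]
```

View pics/c24.png

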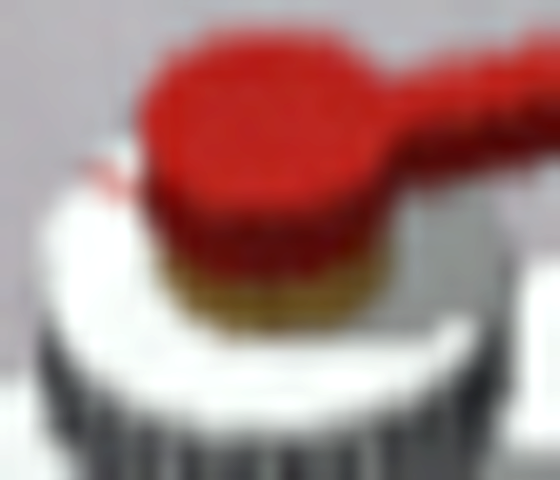

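View pics/top23.png

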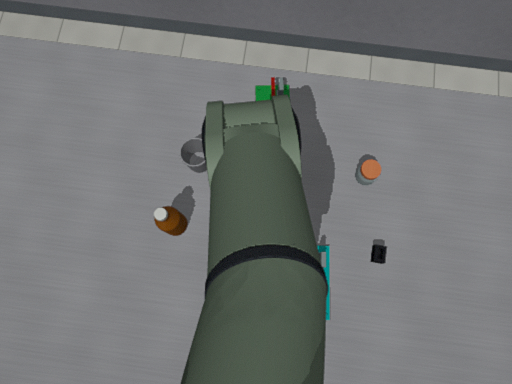

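The mark's line matches a ring angle of about 0.92 rad, above the required 0.74. The chock stands in the gap, and the bystanders are where they were. Handing in.

```bash
python3 -c "
from workcell import order
print(order.job_done())"
```

```text
the job is handed in; nothing more can be done
None
```

The chock is wedged in the gap, the lock ring is snug at about 0.79 N m, and the job is handed in at about 24 s of the 72 s allowed. `order.job_done()` reported no verdict.

- **Chock:** I set it thin end down, with its end about 31 mm below the lever's top. Force was checked every 2 mm near contact and never read above about 3 N. It was centred between lever and post, then released.
- **Ring:** I turned it clockwise 0.47 rad in one grip. It met the gasket at about 0.41 rad.
- **Release:** the gripper was opened and lifted straight up, with no contact force showing.

**Last checks:**
- The ring's mark fits an angle of about 0.92 rad from the lever, where 0.74 is needed.
- The lever and chock show no visible shift in the side view, and the chock stands upright.
- The bottle, jug and jar are where they were.
- The arm blocks the top camera's view of the housing, so the final lever and chock positions were checked in the side view only.
- The free drag read about 0.22 N m against the 0.25 stated, so the true torque may be slightly above 0.79.
- One move call was refused for incomplete rows. It had no effect and was sent again.

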